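Poke a jammed vial up out of its block on a push-out pin

TASK

The red-lidded glass vial is jammed down inside the small aluminium block. Set the block onto the push-out stand so that the pin goes up through the hole in the block's floor, feel for the hole and press gently (never hard on pin or glass) until the block sits flat on the stand's nubs and the vial stands up out of it. Then take the vial out and stand it upright, fully down, in an empty place of the wooden rack, leaving the block on the stand and the other things where they are.

Things in the scene. Friction and masses are not known exactly. Their poses are not given: they have to be found in the camera images.
- block_c (a point): Centre, half-way up, of the loose aluminium block: upright, square, 46 x 46 mm and 70 mm tall, 0.3 to 0.65 kg; axes along its edges, z up. A round bore of 25 mm, open at the top, runs down its middle to a floor 8 mm thick. Grip it across two opposite flat sides (46 mm), in its upper half.
- block_hole (a point): Centre of the round access hole, 14 mm diameter, in the middle of the block's floor, at the block's underside (35 mm below block_c). The hole goes through the 8 mm floor to the vial's bottom.
- red_vial_c (a point): Centre, half-way up, of the jammed glass vial with red screw lid (top 11 mm): 23 mm diameter, 59 mm tall, 0.03 kg, z up. It starts on the bore's floor, lid 3 mm below the block's top, out of reach; spring pads hold it: pushing it up takes roughly 5 to 12 N over the first 20 mm, then it is loose. With the block fully down on the nubs the pin holds it 30 mm higher, 27 mm above the block's top.
- stand: Push-out stand, fixed: a dark round steel foot, 92 mm diameter, 10 mm thick; origin at the centre of its underside, z up. An upright steel pin, 10 mm diameter (top edge chamfered 1 mm), rises from a brass plate on it; round the pin, 17 mm from its axis, four small white nubs carry the block when it is fully down (nub tops 12 mm above the table).
- stand_top (a point): Centre of the foot, at the height of the nub tops (12 mm above the table). The pin's flat top is 38 mm above this. The pin's axis is NOT here but 6 mm away, in a direction that changes with every start and is not measured: see it by camera or find it by feel (the block's floor lands on the rigid pin, to one side of the hole, until the hole is over the pin to within 2 mm).
- rack: Wooden vial rack, fixed, 64 x 150 mm, 34 mm tall (origin at the centre of its underside, long side along its y). Eight places, 26 mm wide, at x = -15, +15 mm and y = -48.5, -16, +16, +48.5 mm. A vial in place stands on the inner floor 8 mm above the underside; the top board (26 to 34 mm high) keeps it upright. The two places at y = -48.5 hold other vials; six are empty.
- white_vial: White-lidded vial standing in the rack, same size as the red one (origin at the centre of its underside); leave it alone.
- black_vial: Black-lidded vial standing in the rack, same size as the red one (origin at the centre of its underside); leave it alone.
- beaker: Empty glass beaker, 66 mm diameter, 80 mm tall (origin at the centre of its underside); bystander, leave it alone.
- dropper_stain: Brown dropper bottle with black cap, 27 mm diameter, 62 mm tall (origin at the centre of its underside); bystander, leave it alone.
- slide_box: Box for microscope slides with blue lid, 80 x 97 x 43 mm (origin at the centre of its underside); bystander, leave it alone.
Not all that is in view belongs to the job. Leave any orange look-alike of the part that bears block_c alone.

How it is judged (in metres and radians):
On the way, in this order (a step that is already met when the one before it is completed fails the run):
1. the block sits flat on the nubs of the stand, over the pin, and the vial stands at least 22 mm higher in it than at the start (z of block_c in the frame of stand below 0.05 m and horizontal distance between block_c and stand below 0.012 m and angle between block_c's own z axis and vertical below 0.08 rad and z of red_vial_c in the frame of block_c above 0.0245 m), for 0.2 s.
2. the red vial stands fully down and upright in a place of the rack (z of red_vial_c in the frame of rack below 0.041 m and x of red_vial_c in the frame of rack between -0.032 and 0.032 m and y of red_vial_c in the frame of rack between -0.07 and 0.07 m and angle between red_vial_c's own z axis and vertical below 0.17 rad), for 0.2 s.
At the end, for the whole second after the job is handed in: The red vial stands at rest in a place of the rack, its underside within about 4 mm of the rack's inner floor and tilted less than 0.17 rad; the block stands flat on the stand's nubs over the pin (within 3 mm in height, 12 mm of the foot's centre, tilt under 0.08 rad) (all of step 2 and z of red_vial_c in the frame of rack above 0.034 m and linear speed of red_vial below 0.02 m/s and z of block_c in the frame of stand below 0.05 m and horizontal distance between block_c and stand below 0.012 m and angle between block_c's own z axis and vertical below 0.08 rad); the robot touches nothing.
It fails at once if the block is pressed onto the pin or the nubs of the stand with more than 35 N (contact force between block and stand above 35 N).
It fails at once if the glass vial is pressed against the pin with more than 30 N (contact force between red_vial and stand above 30 N).
It fails at once if the red vial is tipped by more than 0.8 rad (angle between red_vial_c's own z axis and vertical above 0.8 rad).
It fails at once if another vial, the beaker, the dropper bottle or the slide box is moved more than 20 mm (distance of any of white_vial, black_vial, beaker, dropper_stain, slide_box from where it was at the start of the episode above 0.02 m).
It also fails if it takes over 54 s, if anything falls off the work surface, if the arm or the gripper's body presses on something with over 40 N, if the wrist force passes 120 N, or if a joint passes its speed limit or range.

ROBOT

A 6-joint arm with a two-finger parallel gripper is mounted at the origin on a cart in front of the work surface, level with it; the furniture and walls round the work are solid. World frame = base frame: x ahead of the robot, y to its left, z up, the work surface at z = 0. Lengths are in mm, angles in rad, forces in N, time in s.
With the tool pointing down it reaches from about 300 to 775 mm from the base axis. Payload 14.6 kg.
Tool frame: the origin (TCP) lies between the finger pads; the fingertips stand 19 mm ahead of it and the grasp point (between the pads) is the TCP; z points along the fingers, y is the line along which they close (so a half turn about z gives the same grasp; the last joint's range is limited). The gripper opens to 94 mm and grips with 3 to 60 N. Pads are 16 mm wide; open, the fingers measure 119 mm over their backs; the gripper's body (75 mm by 177 mm) begins 78 mm behind the grasp point.
Start: joints at [-1.262, 0.3, 1.521, -0, 1.321, -0.067], TCP at [201.852, -511.61, 224.446] pointing down, gripper open.
Joint ranges: [-3.03, 3.03], [-0.79, 2.21], [0.23, 2.52], [-1.04, 4.18], [0, 3.07], [-2.55, 2.55]. Speed limits (rad/s): [2.22, 2.22, 2.57, 3.14, 3.14, 3.14].

INTERFACE

Orientations are given as [roll, pitch, yaw] about the fixed x, y, z axes, in that order (R = Rz(yaw) Ry(pitch) Rx(roll)).
In Python, from cell import monitor, imaging, job, find_in, trace gives the robot as it stands. The module is installed in compiled form; this text tells all that it offers.
- The arm moves only by the tool arm_command, never from a script. Its argument "steps" is a list of rows, each a list of 5 numbers: the opening, from 0 (shut) to 1 (fully open), then the shift along the tool's x, y, z in mm, then the turn about the tool's z in degrees. In form: [[gripper, dx, dy, dz, turn], ...]. A call has 1 to 20 rows; each row is the pose to reach, as a shift and turn from the pose commanded when the call began, along the tool's axes at that moment; what a row does not reach only later rows make up. A row lasts 1/8 s, in which the tool goes at most 62.5 mm and 10.7 degrees, less where a joint would pass 70% of its speed; a pose out of reach is approached as far as the arm can. A call with a gripper value outside its range is refused whole. The fingers move at their own pace and stop on an object; "force" is the grip in N (left out, the last holds). Time passes only in rows, so rows that repeat a pose let the fingers close. It gives the time, the measured TCP pose, the force, the opening and the grip force at its end, in the units of the state.
- monitor.read_state(): the state, without advancing time (a new reading comes with each control period).
- imaging.camera(name): name is "side" or "top" or "wrist"; returns a dict with "img" (400x640x3 uint8, red, green, blue), "mtx" (3x3 intrinsics, pixels), "view" (4x4, takes a point from world to camera coordinates). Camera axes: x right, y down, z forward; pixel columns grow to the right and rows downward; lengths in mm; the calibration is good to about 2 mm. A picture is of the moment at which its call begins. There is no depth.
- job.sign_off(): hands the job in; it is judged then, once.
Trained networks look in a picture, given as the dict that the camera call returned (one of the last four; its "shot" number tells which), for a name from the list of things; names that differ only in an ending like _2 or _b are one class to them, and where a whole thing is asked for, a point or a joint stands for the part that bears it (a point fixed in the world has none). Each returns a list of dicts, best first, with "p" (0 to 1); they miss things now and then, are a little off and sometimes report something else, mostly with a low value. They report only what shows in the picture. A call takes as long as a camera call. They do not tell look-alikes from the thing itself.
- find_in(picture, target): "rect" ([centre column, centre row, width, height] in pixels, round what is visible of it).
- trace(picture, target): "region" (400x640 bool, what is visible of it) and "rect" ([centre column, centre row, width, height] in pixels, round what is visible of it).
The state is a dict: "clock": time; "joints": joint angles; "qd": joint speeds; "effort": joint torques, N m; "eef_pos": TCP position; "eef_rot": TCP orientation; "wrist_force": force on the tool from outside, world axes, zero at the start; "moment": the same for the moment, N m; "finger_gap": finger opening in mm; "finger_force": force on a finger pad.
Only numpy, scipy, OpenCV 4.12 (cv2) and the standard library are available. Lean on these libraries where they do the work, as an engineer would, in place of code of your own. Each camera call takes 0.05 s, during which the arm holds its last target. There are 200 camera calls.

## Working session

There is one attempt and no reset: what is moved stays moved. The work goes in short steps, Python scripts to look and compute and a tool call to move; the robot and the scene stay as the last step left them, time stands still between calls to the robot, and variables do not carry over. Pictures are saved under pics/ and viewed, at most 10 in all, crops included, and the job is handed in when it is done.

Besides the shell and the picture viewer there is one more tool, called after ">>>" by a JSON object that holds its "name" and its "arguments", one argument or row to a line. arm_command: Moves the arm, as the interface text tells. Its arguments: {"type":"object","properties":{"steps":{"type":"array","items":{"type":"array","items":{"type":"number"}}},"force":{"type":"number"}},"required":["steps"]}

```bash
mkdir -p pics; cat > h.py <<'E'
import numpy as np, cv2
from cell import monitor, imaging, job, find_in, trace
def ray(c,u,v):
    V=c["view"];R=V[:3,:3];t=V[:3,3]
    d=R.T@np.linalg.inv(c["mtx"])@np.array([u,v,1.]);return -R.T@t,d
def at(c,u,v,z):
    o,d=ray(c,u,v);return o+d*(z-o[2])/d[2]
def proj(c,p):
    q=c["mtx"]@(c["view"]@np.append(p,1.))[:3];return q[:2]/q[2]
def save(c,n,box=None,s=1):
    im=c["img"][:,:,::-1]
    if box: im=im[box[1]:box[3],box[0]:box[2]]
    cv2.imwrite("pics/"+n,cv2.resize(im,None,fx=s,fy=s,interpolation=cv2.INTER_CUBIC))
E
python3 - <<'E'
from h import *
t=imaging.camera("top");s=imaging.camera("side")
save(t,"t.png");save(s,"s.png")
for n,c in(("top",t),("side",s)):
  o,_=ray(c,0,0);print(n,o.round())
  for k in["block_c","red_vial_c","stand","rack","white_vial","black_vial","beaker","dropper_stain","slide_box"]:
    for r in find_in(c,k)[:3]:
      print(k,round(r["p"],2),np.round(r["rect"]),at(c,*r["rect"][:2],0).round())
print(monitor.read_state())
E
```

```text
top [ 373. -109. 1211.]
block_c 0.64 [253. 302.  22.  25.] [368.  64.   0.]
block_c 0.62 [214. 270.  31.  25.] [445. 158.   0.]
stand 0.86 [321. 212.  36.  35.] [ 580. -103.    0.]
stand 0.58 [218. 272.  33.  26.] [441. 148.   0.]
rack 0.64 [413. 220.  66.  39.] [ 556. -328.    0.]
white_vial 0.58 [436. 220.  10.  10.] [ 555. -383.    0.]
black_vial 0.68 [401. 143.  32.  36.] [ 753. -308.    0.]
black_vial 0.41 [435. 231.  14.   8.] [ 528. -380.    0.]
beaker 0.67 [400. 141.  32.  32.] [ 759. -306.    0.]
beaker 0.15 [414. 222.  64.  38.] [ 551. -329.    0.]
dropper_stain 0.42 [334. 131.  16.  14.] [ 788. -141.    0.]
slide_box 0.58 [286. 122.  47.  47.] [815. -17.  -0.]
side [ 489. -901.  645.]
block_c 0.7 [240. 155.  23.  33.] [362. 111.   0.]
block_c 0.56 [270. 135.  24.  35.] [440. 208.   0.]
red_vial_c 0.54 [330. 276.  12.  20.] [ 557. -333.    0.]
stand 0.92 [330. 197.  36.  37.] [581. -91.   0.]
white_vial 0.59 [330. 277.  11.  23.] [ 558. -335.    0.]
black_vial 0.75 [310. 274.  17.  24.] [ 519. -325.    0.]
beaker 0.89 [422. 244.  36.  49.] [ 756. -261.    0.]
dropper_stain 0.68 [422. 196.  14.  22.] [ 799. -103.    0.]
slide_box 0.64 [417. 166.  49.  40.] [819.  22.   0.]
{'clock': 1.0, 'joints': array([-1.26161181e+00,  2.99878877e-01,  1.52099784e+00,  8.03141963e-06,
        1.32069397e+00, -6.65917165e-02]), 'qd': array([ 3.85792342e-04,  1.44991473e-03, -6.43417578e-04, -5.00377678e-05,
       -1.29327670e-04, -2.16167671e-03]), 'effort': array([ 2.53575556e-03, -5.31653881e+01, -3.52912331e+01,  7.09602493e-02,
        2.12440698e-02, -1.94825924e-05]), 'eef_pos': array([ 201.84822765, -511.61446974,  224.45808817]), 'eef_rot': array([ 3.14157021e+00, -6.30223110e-06,  3.75774246e-01]), 'wrist_force': array([-0.16705833, -1.37839525,  0.9205047 ]), 'moment': array([ 0.02116072,  0.04953811, -0.01934401]), 'finger_force': 0.0, 'finger_gap': 93.93793348135497}
```

```bash
python3 - <<'E'
import cv2
a=cv2.imread("pics/t.png")[180:330,180:460];b=cv2.imread("pics/s.png")[110:300,210:450]
a=cv2.resize(a,(784,420),interpolation=2);cv2.imwrite("pics/t2.png",a)
E
```

```text
(no output)
```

View pics/t2.png

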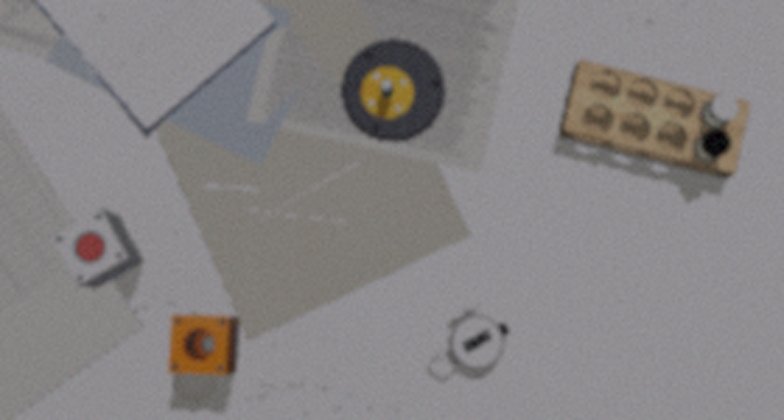

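View pics/s.png

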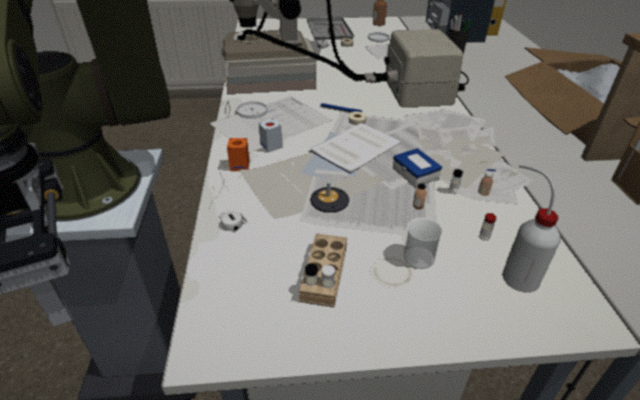

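The first crop shows the aluminium block (red lid) at about pixel (212,268) in the top view. The orange look-alike is at (253,302). The stand is at (320,212), with the rack to its right and its filled places at the far right end. Next I'll take a close look over the stand and then the block.

```bash
cat >> h.py <<'E'
def togo(p,yaw=None):
    "shift in tool axes from measured pose to world p (mm); turn deg"
    s=monitor.read_state();y=s["eef_rot"][2];d=np.array(p)-s["eef_pos"]
    c,n=np.cos(y),np.sin(y)
    return np.round([c*d[0]+n*d[1], n*d[0]-c*d[1], -d[2]],1), (None if yaw is None else round(-np.degrees((yaw-y+np.pi/2)%np.pi-np.pi/2),1))
E
python3 - <<'E'
from h import *
t=imaging.camera("top")
for u,v,z in[(212,268,67),(320.4,212,5),(318,211,50)]: print(at(t,u,v,z).round(1))
w=imaging.camera("wrist");s=monitor.read_state()
o,_=ray(w,0,0);print("cam",o, "fwd",w["view"][2,:3],w["mtx"][0,0],togo(o),w["view"][:3,:3])
print(togo([580,-103,224]),togo([440,150,220]))
E
```

```text
[445.4 148.   67. ]
[ 580.2 -101.1    5. ]
[575.  -95.8  50. ]
cam [ 271.3141716  -484.54964498  385.3564716 ] fwd [-0.23711909 -0.09408984 -0.96691346] 295.3392887940009 (array([  74.6,    0.3, -160.9]), None) [[ 3.66784715e-01 -9.30305668e-01  5.79839220e-04]
 [-8.99579630e-01 -3.54511587e-01  2.55103949e-01]
 [-2.37119090e-01 -9.40898407e-02 -9.66913460e-01]]
(array([ 5.017e+02, -2.413e+02,  5.000e-01]), None) (array([ 464.4, -528. ,    4.5]), None)
```

>>> {"name": "arm_command", "arguments": {
  "steps": [
    [1, 500, -240, 0, 0],
    [1, 500, -240, 0, 0],
    [1, 500, -240, 0, 0],
    [1, 500, -240, 0, 0],
    [1, 500, -240, 0, 0],
    [1, 500, -240, 0, 0],
    [1, 500, -240, 0, 0],
    [1, 500, -240, 0, 0],
    [1, 500, -240, 0, 0],
    [1, 500, -240, 0, 0],
    [1, 500, -240, 0, 0]
  ]
}}

```text
clock: 2.48
eef_pos: [578.6, -105.1, 224.2]
eef_rot: [-3.141, 0.0, 0.376]
wrist_force: [-0.9, -0.5, 0.6]
finger_gap: 94.1
finger_force: 0.0
```

```bash
python3 - <<'E'
from h import *
w=imaging.camera("wrist")
np.savez("w1.npz",**w)
for p in([580,-101,10],[575,-96,50]): print(proj(w,np.array(p,float)))
for r in trace(w,"stand")[:2]: print(r["p"],r["rect"],at(w,*r["rect"][:2],8))
u,v=proj(w,np.array([580,-101,25.])).astype(int);x=max(0,u-100);y=max(0,min(250,v-75));print(x,y)
save(w,"w1.png",(x,y,x+200,y+150),4)
print(togo([445.4,148,224]))
E
```

```text
[319.93820156 181.6345423 ]
[314.04557065 190.51226351]
0.82 [320.4, 179.6, 69.4, 65.1] [ 582.3472812  -100.70323564    8.        ]
0.5 [420.9, 25.7, 38.5, 41.2] [ 790.13101061 -142.37991897    8.        ]
219 108
(array([ -30.9, -284.9,    0.6]), None)
```

View pics/w1.png

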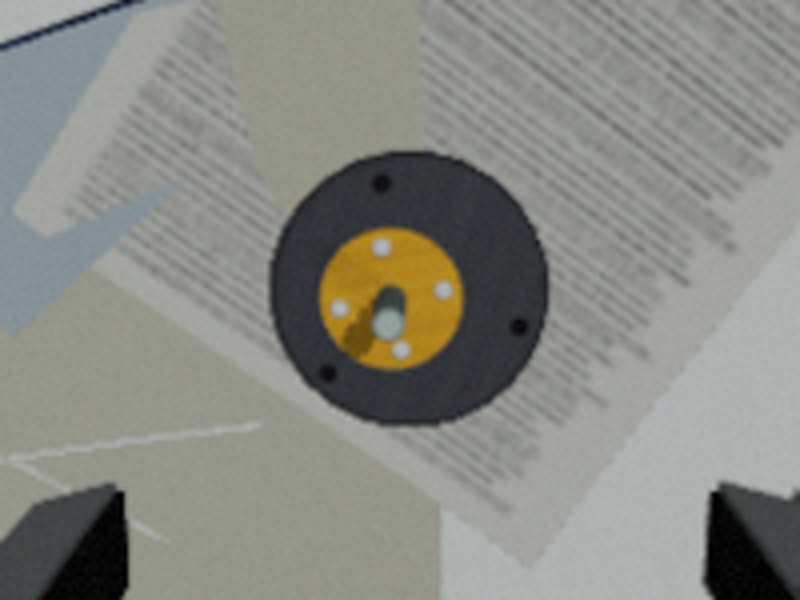

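The stand shows clearly. The pin top is at full-image pixel (316,188.5), the nubs' centre at about (316.9,182.7), and the foot centre at about (321.5,180).

```bash
python3 - <<'E'
from h import *
w=dict(np.load("w1.npz"))
for u,v,z in[(316,188.5,50),(316.9,182.75,12),(321.5,180,9)]: print(at(w,u,v,z).round(1))
E
```

```text
[578.1 -97.2  50. ]
[577.6 -97.8  12. ]
[ 582.6 -102.2    9. ]
```

>>> {"name": "arm_command", "arguments": {
  "steps": [
    [1, -30, -285, 0, 0],
    [1, -30, -285, 0, 0],
    [1, -30, -285, 0, 0],
    [1, -30, -285, 0, 0],
    [1, -30, -285, 0, 0],
    [1, -30, -285, 0, 0],
    [1, -30, -285, 0, 0]
  ]
}}

```text
clock: 3.45
eef_pos: [446.6, 148.3, 224.7]
eef_rot: [3.141, -0.0, 0.375]
wrist_force: [-0.4, -0.6, -0.5]
finger_gap: 93.4
finger_force: 0.0
```

```bash
python3 - <<'E'
from h import *
w=imaging.camera("wrist");np.savez("w2.npz",**w)
for r in trace(w,"block_c")[:2]:
  print(r["p"],r["rect"],at(w,*r["rect"][:2],60))
u,v=proj(w,np.array([445.,148,60.])).astype(int);x=max(0,u-80);y=max(0,min(280,v-60));print(u,v,x,y)
save(w,"w2.png",(x,y,x+160,y+120),5)
h=cv2.cvtColor(w["img"],cv2.COLOR_RGB2HSV)
m=(((h[...,0]<7)|(h[...,0]>173))&(h[...,1]>110)&(h[...,2]>60)).astype(np.uint8)
n,_,st,ce=cv2.connectedComponentsWithStats(m)
for i in range(1,n):
  if st[i,4]>60: print("red",st[i],ce[i],at(w,*ce[i],67).round(1))
E
```

```text
0.92 [366.3, 272.4, 53.4, 68.5] [373.4126025   62.17196174  60.        ]
0.78 [323.2, 192.8, 47.3, 49.6] [446.64731632 147.33161994  60.        ]
322 193 242 133
red [313 186  21  20 338] [323.31952663 195.5       ] [445.3 146.7  67. ]
```

View pics/w2.png

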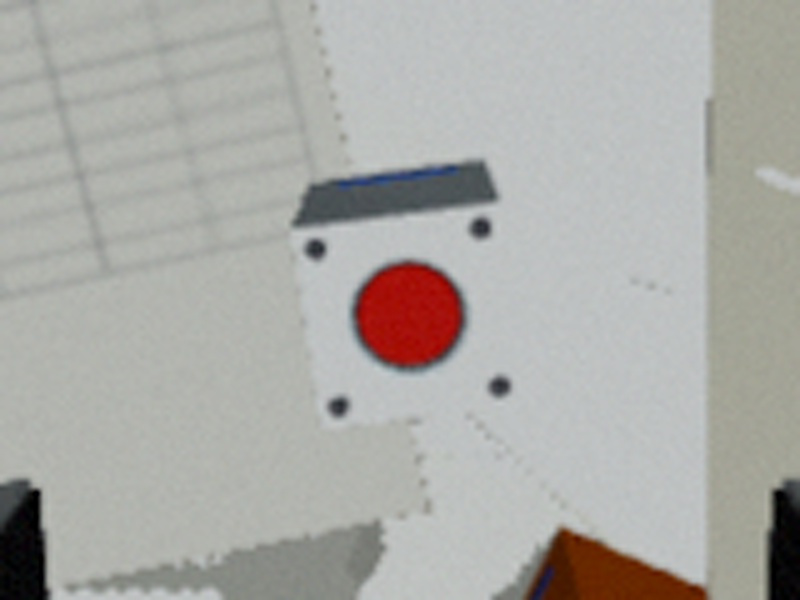

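The block's top screws average to about (323.6,196.4), with the red lid at (323.3,195.5). The block is turned about 7° relative to the gripper.

```bash
python3 - <<'E'
from h import *
w=dict(np.load("w2.npz"))
P=[at(w,242+a/5,133+b/5,70) for a,b in[(315,249),(480,228),(500,386),(338,406)]]
c=np.mean(P,0);d=(P[1]-P[0])+(P[2]-P[3]);e=(P[3]-P[0])+(P[2]-P[1])
print(c,np.linalg.norm(P[1]-P[0]),np.linalg.norm(P[3]-P[0]))
# tool y=(sin yaw,-cos yaw)
for k in(d,e): print(np.arctan2(k[0],-k[1]))
c[2]=52;print(togo(c,np.arctan2(d[0],-d[1])))
E
```

```text
[444.89418746 146.12934104  70.        ] 36.0866437882148 35.95210707283582
0.5026698248451084
-1.0636304765592177
(array([ -2.5,   1.2, 172.5]), np.float64(-7.4))
```

>>> {"name": "arm_command", "arguments": {
  "steps": [
    [1, -2.5, 1, 60, -7.5],
    [0.85, -2.5, 1, 110, -7.5],
    [0.85, -2.5, 1, 145, -7.5],
    [0.85, -2.5, 1, 165, -7.5],
    [0.85, -2.5, 1, 172, -7.5],
    [0.85, -2.5, 1, 172, -7.5],
    [0.3, -2.5, 1, 172, -7.5],
    [0.3, -2.5, 1, 172, -7.5],
    [0.3, -2.5, 1, 172, -7.5],
    [0.3, -2.5, 1, 172, -7.5],
    [0.3, -2.5, 1, 172, -7.5],
    [0.3, -2.5, 1, 172, -7.5]
  ],
  "force": 40
}}

```text
clock: 5.05
eef_pos: [444.5, 147.4, 52.7]
eef_rot: [3.142, -0.0, 0.507]
wrist_force: [0.3, -1.2, 5.2]
finger_gap: 46.0
finger_force: 40.0
```

>>> {"name": "arm_command", "arguments": {
  "steps": [
    [0.3, 0, 0, -40, 0],
    [0.3, 0, 0, -85, 0],
    [0.3, -2, 50, -85, 0],
    [0.3, -2, 100, -85, 0],
    [0.3, -2, 150, -85, 0],
    [0.3, -2, 200, -85, 0],
    [0.3, -2, 250, -85, 0],
    [0.3, -2, 270, -85, 0],
    [0.3, -2, 279, -85, 0],
    [0.3, -2, 279, -85, 0],
    [0.3, -2, 279, -85, 0]
  ]
}}

```text
clock: 6.42
eef_pos: [577.7, -96.4, 137.5]
eef_rot: [-3.141, 0.0, 0.508]
wrist_force: [-0.1, -0.2, -4.9]
finger_gap: 45.7
finger_force: 40.0
```

```bash
python3 - <<'E'
from h import *
w=imaging.camera("wrist");np.savez("w3.npz",**w);s=monitor.read_state()
print(s["eef_pos"],s["eef_rot"],s["wrist_force"],s["finger_gap"])
h=cv2.cvtColor(w["img"],cv2.COLOR_RGB2HSV)
m=(((h[...,0]<7)|(h[...,0]>173))&(h[...,1]>110)&(h[...,2]>40)).astype(np.uint8)
n,_,st,ce=cv2.connectedComponentsWithStats(m)
zt=s["eef_pos"][2]-52.7+67
for i in range(1,n):
  if st[i,4]>60: print("red",st[i],ce[i],at(w,*ce[i],zt).round(1),togo(at(w,*ce[i],zt)))
c=imaging.camera("side");u,v=proj(c,np.array([578,-97,60.])).astype(int)
a=cv2.resize(w["img"][100:300,200:440,::-1],(480,400));b=cv2.resize(c["img"][v-50:v+50,u-40:u+40,::-1],(320,400),interpolation=2)
cv2.imwrite("pics/w3.png",np.hstack([a,b]))
E
```

```text
[577.81678847 -96.52089694 137.56158631] [-3.14146711e+00 -5.88808899e-06  5.07808145e-01] [ 0.95960978 -0.44255761 -3.17020107] 45.89544792636493
red [ 302  246   42   39 1284] [322.63629283 265.06931464] [578.3 -96.5 151.9] (array([  0.4,   0.2, -14.3]), None)
```

View pics/w3.png

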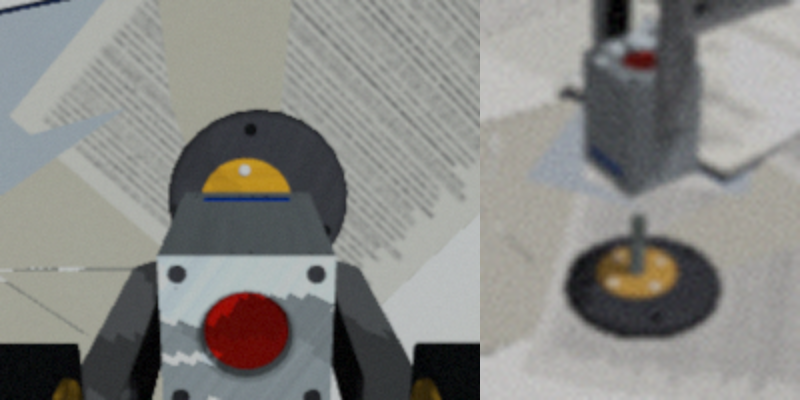

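The block hangs centred in the grip with its lid at full-image pixel (323,265). The pin sits under it in the side view. Now I'll descend towards the pin.

>>> {"name": "arm_command", "arguments": {
  "steps": [
    [0.3, -0.7, 0.7, 15, 0],
    [0.3, -0.7, 0.7, 28, 0],
    [0.3, -0.7, 0.7, 31, 0],
    [0.3, -0.7, 0.7, 33, 0],
    [0.3, -0.7, 0.7, 34, 0],
    [0.3, -0.7, 0.7, 35, 0],
    [0.3, -0.7, 0.7, 35.5, 0],
    [0.3, -0.7, 0.7, 36, 0],
    [0.3, -0.7, 0.7, 36, 0]
  ]
}}

```text
clock: 7.65
eef_pos: [577.8, -98.5, 101.5]
eef_rot: [3.142, -0.0, 0.507]
wrist_force: [0.0, -0.3, -3.4]
finger_gap: 45.9
finger_force: 40.0
```

>>> {"name": "arm_command", "arguments": {
  "steps": [
    [0.3, 0, 0, 1, 0],
    [0.3, 0, 0, 2, 0],
    [0.3, 0, 0, 3, 0],
    [0.3, 0, 0, 4, 0],
    [0.3, 0, 0, 5, 0],
    [0.3, 0, 0, 5, 0]
  ]
}}

```text
clock: 8.4
eef_pos: [577.7, -98.5, 96.3]
eef_rot: [-3.142, 0.0, 0.507]
wrist_force: [0.2, -0.1, -4.2]
finger_gap: 46.0
finger_force: 40.0
```

In the hole (underside below the pin top, no force). Next I press through the vial's stiction slowly.

>>> {"name": "arm_command", "arguments": {
  "steps": [
    [0.3, 0, 0, 1, 0],
    [0.3, 0, 0, 2, 0],
    [0.3, 0, 0, 3, 0],
    [0.3, 0, 0, 4, 0],
    [0.3, 0, 0, 5, 0],
    [0.3, 0, 0, 6, 0],
    [0.3, 0, 0, 6, 0]
  ]
}}

```text
clock: 9.28
eef_pos: [577.9, -98.5, 90.4]
eef_rot: [3.141, -0.0, 0.507]
wrist_force: [0.8, 0.0, 1.4]
finger_gap: 46.0
finger_force: 40.0
```

>>> {"name": "arm_command", "arguments": {
  "steps": [
    [0.3, 0, 0, 1, 0],
    [0.3, 0, 0, 2, 0],
    [0.3, 0, 0, 3, 0],
    [0.3, 0, 0, 4, 0],
    [0.3, 0, 0, 5, 0],
    [0.3, 0, 0, 6, 0],
    [0.3, 0, 0, 7, 0],
    [0.3, 0, 0, 8, 0],
    [0.3, 0, 0, 9, 0],
    [0.3, 0, 0, 10, 0]
  ]
}}

```text
clock: 10.52
eef_pos: [577.8, -98.5, 80.3]
eef_rot: [-3.142, 0.0, 0.507]
wrist_force: [0.1, 0.1, 3.8]
finger_gap: 46.1
finger_force: 40.0
```

>>> {"name": "arm_command", "arguments": {
  "steps": [
    [0.3, 0, 0, 1, 0],
    [0.3, 0, 0, 2, 0],
    [0.3, 0, 0, 3, 0],
    [0.3, 0, 0, 4, 0],
    [0.3, 0, 0, 5, 0],
    [0.3, 0, 0, 6, 0],
    [0.3, 0, 0, 7, 0],
    [0.3, 0, 0, 8, 0],
    [0.3, 0, 0, 9, 0],
    [0.3, 0, 0, 10, 0],
    [0.3, 0, 0, 11, 0],
    [0.3, 0, 0, 12, 0],
    [0.3, 0, 0, 12, 0]
  ]
}}

```text
clock: 12.15
eef_pos: [577.7, -98.5, 68.4]
eef_rot: [-3.141, 0.0, 0.507]
wrist_force: [-0.6, -0.0, -3.6]
finger_gap: 45.2
finger_force: 40.0
```

>>> {"name": "arm_command", "arguments": {
  "steps": [
    [0.3, 0, 0, 1, 0],
    [0.3, 0, 0, 2, 0],
    [0.3, 0, 0, 2.5, 0],
    [0.3, 0, 0, 3, 0],
    [0.3, 0, 0, 3.5, 0],
    [0.3, 0, 0, 3.5, 0]
  ]
}}

```text
clock: 12.9
eef_pos: [577.8, -98.5, 64.9]
eef_rot: [-3.142, 0.0, 0.507]
wrist_force: [0.5, -0.1, -3.8]
finger_gap: 45.7
finger_force: 40.0
```

>>> {"name": "arm_command", "arguments": {
  "steps": [
    [0.3, 0, 0, 0.3, 0],
    [0.3, 0, 0, 0.6, 0],
    [0.3, 0, 0, 0.6, 0]
  ]
}}

```text
clock: 13.28
eef_pos: [577.9, -98.5, 64.5]
eef_rot: [3.141, -0.0, 0.507]
wrist_force: [-0.0, -0.1, -0.5]
finger_gap: 46.1
finger_force: 40.0
```

>>> {"name": "arm_command", "arguments": {
  "steps": [
    [1, 0, 0, 0, 0],
    [1, 0, 0, 0, 0],
    [1, 0, 0, 0, 0],
    [1, 0, 0, 0, 0],
    [1, 0, 0, -15, 0],
    [1, 0, 0, -39, 0],
    [1, 0, 0, -39, 0],
    [1, 0, 0, -39, 0]
  ]
}}

```text
clock: 14.28
eef_pos: [577.6, -98.4, 103.1]
eef_rot: [-3.141, 0.0, 0.507]
wrist_force: [-0.2, 0.2, -1.0]
finger_gap: 93.9
finger_force: 0.0
```

```bash
python3 - <<'E'
from h import *
w=imaging.camera("wrist");s=monitor.read_state();print(s["eef_pos"],s["wrist_force"],s["finger_gap"])
c=imaging.camera("side");u,v=proj(c,np.array([578,-97,60.])).astype(int)
h=cv2.cvtColor(w["img"],cv2.COLOR_RGB2HSV)
m=(((h[...,0]<7)|(h[...,0]>173))&(h[...,1]>110)&(h[...,2]>40)).astype(np.uint8)
n,_,st,ce=cv2.connectedComponentsWithStats(m)
for i in range(1,n):
  if st[i,4]>60: print("red",st[i],ce[i],togo(at(w,*ce[i],108)))
t=imaging.camera("top")
for cc in(c,t):
  for k in["rack","white_vial","black_vial"]:
    for r in trace(cc,k)[:1]: print(k,r["p"],r["rect"]); np.save(f"{k}_{'s' if cc is c else 't'}.npy",r["region"])
np.savez("t3.npz",**t)
a=cv2.resize(w["img"][160:360,200:440,::-1],(480,400));b=cv2.resize(c["img"][v-50:v+50,u-40:u+40,::-1],(320,400),interpolation=2)
cv2.imwrite("pics/w4.png",np.hstack([a,b]))
E
```

```text
[577.43443248 -98.40692737 102.73040436] [ 0.39480242 -0.11278085  0.63207526] 93.75488579561912
red [ 304  235   39   42 1320] [323.02348485 255.99848485] (array([ 1.5,  0.7, -5.4]), None)
rack 0.86 [321.1, 271.6, 46.5, 71.3]
white_vial 0.52 [331.6, 276.4, 10.9, 20.7]
black_vial 0.48 [310.6, 274.4, 14.9, 21.9]
rack 0.86 [414.4, 220.6, 67.3, 39.8]
black_vial 0.45 [432.8, 227.7, 10.5, 7.2]
```

View pics/w4.png

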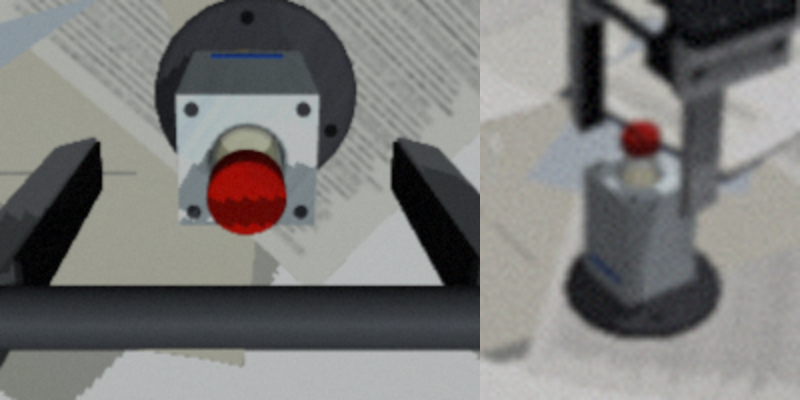

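The block sits flat on the stand and the vial stands well clear of it, with the lid at about (323,256). Next I grip it and lift.

>>> {"name": "arm_command", "arguments": {
  "steps": [
    [0.6, 1, 0.5, 0, 0],
    [0.1, 1, 0.5, 0, 0],
    [0.1, 1, 0.5, 0, 0],
    [0.1, 1, 0.5, 0, 0],
    [0.1, 1, 0.5, 0, 0],
    [0.1, 1, 0.5, 0, 0],
    [0.1, 1, 0.5, 0, 0],
    [0.1, 1, 0.5, 0, 0],
    [0.1, 1, 0.5, -5, 0],
    [0.1, 1, 0.5, -15, 0],
    [0.1, 1, 0.5, -35, 0],
    [0.1, 1, 0.5, -60, 0],
    [0.1, 1, 0.5, -60, 0]
  ],
  "force": 12
}}

```text
clock: 16.35
eef_pos: [579.7, -98.6, 165.6]
eef_rot: [3.139, -0.003, 0.507]
wrist_force: [-0.3, 0.0, 0.4]
finger_gap: 23.1
finger_force: 12.0
```

```bash
python3 - <<'E'
from h import *
s=monitor.read_state();print(s["eef_pos"],s["wrist_force"],s["finger_gap"],s["finger_force"])
t=dict(np.load("t3.npz"));m=np.load("rack_t.npy").astype(np.uint8)
r=cv2.minAreaRect(cv2.findContours(m,0,1)[0][0]);print(r)
B=[at(t,*p,34) for p in cv2.boxPoints(r)];print(np.round(B,1))
# holes seen in crop t2.png (x2.8 from 180,180), hole rims z=34
for a,b in[(605,84),(643,92),(680,101),(598,118),(635,127),(672,136)]: print(at(t,180+a/2.8,180+b/2.8,30).round(1))
print(togo([580,-300,163]))
E
```

```text
[579.72002617 -98.59129554 165.62371964] [-0.26052124  0.03331681  0.36241078] 23.116182314966498 11.992438241405663
((413.82366943359375, 221.80226135253906), (64.3920669555664, 28.391502380371094), 13.5704345703125)
[[ 533.5 -240.3   34. ]
 [ 600.  -259.    34. ]
 [ 560.  -406.7   34. ]
 [ 494.3 -386.6   34. ]]
[ 576.8 -283.    30. ]
[ 569.2 -315.2   30. ]
[ 560.7 -346.4   30. ]
[ 547.5 -275.7   30. ]
[ 539.1 -306.8   30. ]
[ 530.7 -337.9   30. ]
(array([-97.5, 176.2,   2.6]), None)
```

```bash
python3 - <<'E'
from h import *
print(togo([525,-312,163]))
E
```

```text
(array([-151.4,  160. ,    2.6]), None)
```

>>> {"name": "arm_command", "arguments": {
  "steps": [
    [0.1, -30, 30, 0, 0],
    [0.1, -60, 65, 0, 0],
    [0.1, -95, 100, 0, 0],
    [0.1, -125, 135, 0, 0],
    [0.1, -145, 155, 0, 0],
    [0.1, -151, 160, 0, 0],
    [0.1, -151, 160, 0, 0],
    [0.1, -151, 160, 0, 0]
  ]
}}

```text
clock: 17.35
eef_pos: [524.9, -310.5, 163.3]
eef_rot: [-3.141, -0.0, 0.508]
wrist_force: [-0.3, 0.3, -0.7]
finger_gap: 22.7
finger_force: 12.0
```

```bash
python3 - <<'E'
from h import *
w=imaging.camera("wrist");np.savez("w5.npz",**w);s=monitor.read_state();print(s["eef_pos"],s["eef_rot"],s["finger_gap"])
for p in([576.8,-283,30],[547.5,-275.7,30]): print(proj(w,np.array(p)))
for r in trace(w,"rack")[:1]: print(r["p"],r["rect"])
save(w,"w5.png",(200,90,440,270),3.3)
E
```

```text
[ 524.94747497 -310.52295798  163.34697515] [-3.14151004e+00 -8.66948648e-05  5.07946670e-01] 22.520265574756262
[323.58530044 140.93721493]
[302.86065445 163.52746697]
0.95 [347.6, 183.7, 145.0, 148.2]
```

View pics/w5.png

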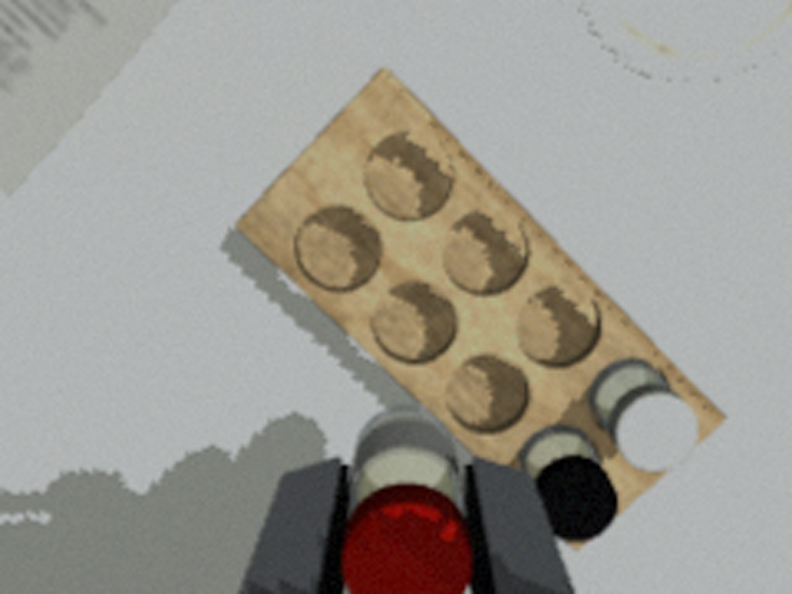

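The rack's empty holes are clear. The far end place is at about full-image pixel (324,143) and its pair at (302,165). The vial is held upright at (323,257).

```bash
python3 - <<'E'
from h import *
w=dict(np.load("w5.npz"))
px=[(409,176),(338,248),(486,253),(414,322),(559,327),(488,394)]
Q=np.array([at(w,200+a/3.3,90+b/3.3,34)[:2] for a,b in px])
L=np.array([(15,48.5),(-15,48.5),(15,16),(-15,16),(15,-16),(-15,-16.)])
H=L-L.mean(0);G=Q-Q.mean(0);U,_,Vt=np.linalg.svd(H.T@G);R=(U@Vt).T
F=(R@H.T).T+Q.mean(0);print(np.round(F,1),np.round(F-Q,1),np.linalg.det(R))
v=at(w,200+406/3.3,90+550/3.3,163.3+5.5);print("vial",v,togo(v))
print(togo([*F[1],163.3]),togo([*F[0],163.3]))
E
```

```text
[[ 575.4 -284.1]
 [ 546.5 -275.9]
 [ 566.6 -315.4]
 [ 537.7 -307.2]
 [ 557.9 -346.2]
 [ 529.  -338. ]] [[ 0.2  0.2]
 [ 0.   0.1]
 [-0.   0. ]
 [-0.1 -0.4]
 [-0.   0. ]
 [-0.1 -0. ]] 0.9999999999999997
vial [ 526.2772215  -310.34476988  168.8       ] (array([ 1.3,  0.4, -5.4]), None)
(array([ 35.7, -19.8,   0.1]), None) (array([57. ,  1.3,  0.1]), None)
```

>>> {"name": "arm_command", "arguments": {
  "steps": [
    [0.1, 30, 0, 0, 0],
    [0.1, 50, 1, 0, 0],
    [0.1, 56.3, 1, 10, 0],
    [0.1, 56.3, 1, 35, 0],
    [0.1, 56.3, 1, 55, 0],
    [0.1, 56.3, 1, 66, 0],
    [0.1, 56.3, 1, 70, 0],
    [0.1, 56.3, 1, 70, 0]
  ]
}}

```text
clock: 18.45
eef_pos: [574.3, -285.3, 93.7]
eef_rot: [3.141, -0.0, 0.507]
wrist_force: [-0.0, 0.2, -0.2]
finger_gap: 22.9
finger_force: 12.0
```

>>> {"name": "arm_command", "arguments": {
  "steps": [
    [0.1, 0, 0, 2, 0],
    [0.1, 0, 0, 4, 0],
    [0.1, 0, 0, 6, 0],
    [0.1, 0, 0, 8, 0],
    [0.1, 0, 0, 9, 0],
    [0.1, 0, 0, 9, 0]
  ]
}}

```text
clock: 19.2
eef_pos: [574.2, -285.0, 84.2]
eef_rot: [-3.141, -0.0, 0.507]
wrist_force: [0.7, 1.8, -1.3]
finger_gap: 22.7
finger_force: 12.0
```

>>> {"name": "arm_command", "arguments": {
  "steps": [
    [0.1, 0.8, -0.4, 0, 0],
    [0.1, 0.8, -0.4, 2, 0],
    [0.1, 0.8, -0.4, 4, 0],
    [0.1, 0.8, -0.4, 6, 0],
    [0.1, 0.8, -0.4, 6, 0]
  ]
}}

```text
clock: 19.82
eef_pos: [574.6, -284.4, 78.1]
eef_rot: [-3.141, 0.0, 0.507]
wrist_force: [-0.3, -0.2, -1.1]
finger_gap: 22.5
finger_force: 12.0
```

>>> {"name": "arm_command", "arguments": {
  "steps": [
    [0.1, 0, 0, 3, 0],
    [0.1, 0, 0, 6, 0],
    [0.1, 0, 0, 9, 0],
    [0.1, 0, 0, 12, 0],
    [0.1, 0, 0, 14, 0],
    [0.1, 0, 0, 15, 0],
    [0.1, 0, 0, 15.5, 0],
    [0.1, 0, 0, 15.5, 0]
  ]
}}

```text
clock: 20.82
eef_pos: [574.8, -284.4, 62.9]
eef_rot: [3.142, -0.0, 0.507]
wrist_force: [0.4, 0.5, -1.3]
finger_gap: 22.8
finger_force: 12.0
```

>>> {"name": "arm_command", "arguments": {
  "steps": [
    [0.1, 0, 0, 0.7, 0],
    [0.1, 0, 0, 1.2, 0],
    [0.1, 0, 0, 1.7, 0],
    [0.1, 0, 0, 1.7, 0]
  ]
}}

```text
clock: 21.32
eef_pos: [574.8, -284.4, 61.4]
eef_rot: [3.141, -0.0, 0.507]
wrist_force: [-0.6, 0.2, 3.3]
finger_gap: 22.4
finger_force: 12.0
```

Touching the rack floor. Release gently and rise.

>>> {"name": "arm_command", "arguments": {
  "steps": [
    [0.35, 0, 0, 0, 0],
    [0.45, 0, 0, 0, 0],
    [0.6, 0, 0, 0, 0],
    [0.6, 0, 0, 0, 0],
    [0.6, 0, 0, -20, 0],
    [0.6, 0, 0, -60, 0],
    [0.6, -20, 0, -100, 0],
    [0.6, -60, 0, -120, 0],
    [0.6, -60, 0, -120, 0],
    [0.6, -60, 0, -120, 0]
  ]
}}

```text
clock: 22.58
eef_pos: [522.6, -313.3, 181.7]
eef_rot: [3.141, -0.0, 0.507]
wrist_force: [-0.6, 0.2, 0.1]
finger_gap: 56.5
finger_force: 0.0
```

```bash
python3 - <<'E'
from h import *
w=imaging.camera("wrist");c=imaging.camera("side")
u,v=proj(c,np.array([570,-190,40.])).astype(int)
a=cv2.resize(w["img"][60:300,200:440,::-1],(400,400));b=cv2.resize(c["img"][v-80:v+80,u-80:u+80,::-1],(400,400),interpolation=2)
cv2.imwrite("pics/w6.png",np.hstack([a,b]))
h=cv2.cvtColor(w["img"],cv2.COLOR_RGB2HSV)
m=(((h[...,0]<7)|(h[...,0]>173))&(h[...,1]>110)&(h[...,2]>40)).astype(np.uint8)
n,_,st,ce=cv2.connectedComponentsWithStats(m)
for i in range(1,n):
  if st[i,4]>60: print("red",st[i],at(w,*ce[i],66).round(1))
E
```

```text
red [310 129  25  26 497] [ 574.1 -284.7   66. ]
```

View pics/w6.png

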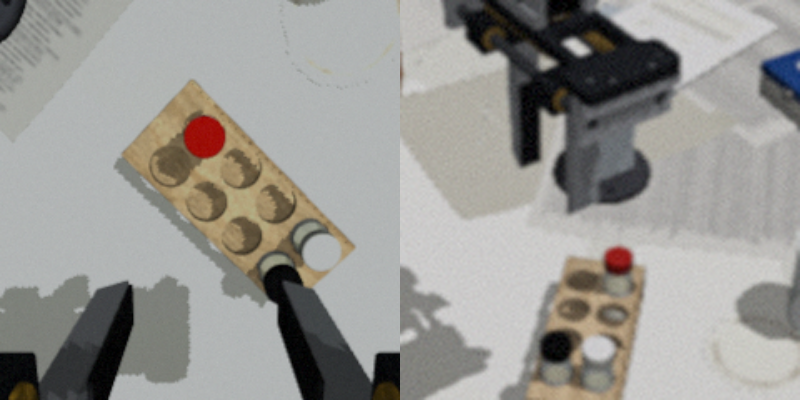

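The red vial stands upright in the far-end rack place, level with the other vials, and the gripper is clear. The block is still on the stand.

```bash
python3 -c "
from h import *
print(job.sign_off())"
```

```text
the job is handed in; nothing more can be done
None
```

The red vial was pushed out and stands upright, fully down, in an end place of the rack; the block is still on the stand, and the job was handed in at about 23 s, though sign-off returned no verdict.

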